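Run the stylus along the recess lid's seam

TASK

Shut the lid of the birch cabinet top, then take the yellow-handled stylus from its rest and run its tip along the open seam around the lid: down into the seam beside the red dot, along the left side, round the front corner and along the front to the green dot, in one pass without lifting out of the seam and always slower than 8 cm a second. Then put the stylus back upright in its rest and let go; leave the lid shut and do not disturb the bowls, bowl stand, disc or straightedge.

Things in the scene. Friction and masses are not known exactly. Their poses are not given: they have to be found in the camera images.
- cabinet: Fixed birch cabinet top, 220 x 299 x 60 mm. Origin at its underside below the lid's middle; x from front (robot side) to hinge, y to the left, z up; top surface at z = 60. The shut lid is flush and covers x -75..75, y -95..95; an open square channel 12 mm wide, 12 mm deep (the seam) runs along its left, front and right. Centreline: y = 101 on the left, x = -81 in front, with a square corner.
- lid (a joint): Lid angle, rad: 0 shut and flush, grows as the front edge lifts; found at 0.4 to 0.95. Dark wood, 150 mm from hinge to front edge, 190 wide, 10 thick, hinged at its far edge. It is stiff: it stays where left; a downward push of 3 to 5 N on its upper face above the cabinet's origin (75 mm from the hinge) shuts it, and it is shut when that spot is level with the top surface.
- lid_hinge (a point): Middle of the lid's hinge line, at cabinet x = +75, y = 0, z = 60 mm; it does not move relative to the cabinet.
- seam_start (a point): Start of the path: on the seam's centreline at cabinet x = 25, y = 101, at the level of the top surface (z = 60; seam bottom 12 mm lower). A red dot 12 mm wide lies 18 mm left of it.
- seam_corner (a point): Corner of the path: meeting of the left and front centrelines (cabinet x = -81, y = +101, z = 60).
- seam_end (a point): End of the path: on the front centreline at cabinet x = -81, y = -65, z = 60. A green dot 12 mm wide lies 18 mm in front of it.
- stylus: Stylus, 145 mm long, 0.1 kg, standing tip down in its rest. Origin at its flange's underside, z up the handle. Dark flange 40 mm across, z 0..6; square yellow handle 20 x 20 mm, z 6..100, faces square to x and y; steel needle 5 mm thick, round end, down to z = -45. Grip two flat faces around z = 60.
- stylus_tip (a point): Lowest point of the stylus needle, 45 mm below the stylus origin on its axis.
- rest: Fixed aluminium block 80 x 80 x 60 mm; origin at the centre of its underside, z up. A square hole 19 mm wide, 55 deep, in the middle of its top takes the stylus needle; the stylus flange then lies flat on the top (stylus origin at z = 60 of the rest).
- blue_bowl: Blue bowl 122 mm diameter, 114 mm high, on the bowl stand; origin at the centre of its underside. Leave it.
- bowl_stand: Dark steel stand with a cork sole, 116 mm diameter, 35 mm high; origin at the centre of its underside. Leave it.
- green_bowl: Green bowl 122 mm diameter, 114 mm high, at the back left; origin at the centre of its underside. Leave it.
- disc: Pewter reference disc 100 mm diameter, 12 mm thick, flat on the table; origin at the centre of its underside. Leave it.
- straightedge: Steel straightedge 200 x 30 x 5 mm lying loose on the cabinet top right of the lid; origin at the centre of its underside, x along it. Leave it.

How it is judged (in metres and radians):
On the way, in this order (a step that is already met when the one before it is completed fails the run):
1. the lid is shut (value of joint lid below 0.035 rad), for 0.2 s.
2. the stylus tip is down in the seam at the red dot (within 12 mm along the seam, at least 3 mm deep), lid shut (x of stylus_tip in the frame of cabinet between 0.013 and 0.037 m and y of stylus_tip in the frame of cabinet between 0.093 and 0.109 m and z of stylus_tip in the frame of cabinet between 0.04 and 0.057 m and value of joint lid below 0.035 rad), for 0.1 s.
3. the tip, in the seam, passes 30 mm along the left side (x of stylus_tip in the frame of cabinet between -0.013 and 0.003 m and y of stylus_tip in the frame of cabinet between 0.093 and 0.109 m and z of stylus_tip in the frame of cabinet between 0.04 and 0.057 m and value of joint lid below 0.035 rad), for 0.03 s.
4. the tip, in the seam, passes 65 mm along the left side (x of stylus_tip in the frame of cabinet between -0.048 and -0.032 m and y of stylus_tip in the frame of cabinet between 0.093 and 0.109 m and z of stylus_tip in the frame of cabinet between 0.04 and 0.057 m and value of joint lid below 0.035 rad), for 0.03 s.
5. the tip, in the seam, goes round the front corner (x of stylus_tip in the frame of cabinet between -0.09 and -0.072 m and y of stylus_tip in the frame of cabinet between 0.092 and 0.11 m and z of stylus_tip in the frame of cabinet between 0.04 and 0.057 m and value of joint lid below 0.035 rad), for 0.03 s.
6. the tip, in the seam, passes the first quarter of the front (x of stylus_tip in the frame of cabinet between -0.089 and -0.073 m and y of stylus_tip in the frame of cabinet between 0.052 and 0.068 m and z of stylus_tip in the frame of cabinet between 0.04 and 0.057 m and value of joint lid below 0.035 rad), for 0.03 s.
7. the tip, in the seam, passes the second quarter of the front (x of stylus_tip in the frame of cabinet between -0.089 and -0.073 m and y of stylus_tip in the frame of cabinet between 0.012 and 0.028 m and z of stylus_tip in the frame of cabinet between 0.04 and 0.057 m and value of joint lid below 0.035 rad), for 0.03 s.
8. the tip, in the seam, passes the third quarter of the front (x of stylus_tip in the frame of cabinet between -0.089 and -0.073 m and y of stylus_tip in the frame of cabinet between -0.028 and -0.012 m and z of stylus_tip in the frame of cabinet between 0.04 and 0.057 m and value of joint lid below 0.035 rad), for 0.03 s.
9. the tip, in the seam, reaches the green dot (within 12 mm) (x of stylus_tip in the frame of cabinet between -0.089 and -0.073 m and y of stylus_tip in the frame of cabinet between -0.077 and -0.053 m and z of stylus_tip in the frame of cabinet between 0.04 and 0.057 m and value of joint lid below 0.035 rad), for 0.1 s.
At the end, for the whole second after the job is handed in: The lid is shut (under 0.035 rad) and the stylus stands at rest in its rest: flange on the top (within 4 mm), within 12 mm of its centre, upright within 0.06 rad (value of joint lid below 0.035 rad and horizontal distance between stylus and rest below 0.012 m and z of stylus in the frame of rest between 0.056 and 0.064 m and angle between stylus's own z axis and vertical below 0.06 rad and linear speed of stylus below 0.02 m/s); the robot touches nothing.
It fails at once if the stylus moves faster than 8 cm/s while its tip is in the seam between the two dots (more than 14 mm from either) (((x of stylus_tip in the frame of cabinet between -0.089 and 0.011 m and y of stylus_tip in the frame of cabinet between 0.093 and 0.109 m and z of stylus_tip in the frame of cabinet between 0.04 and 0.058 m) or (x of stylus_tip in the frame of cabinet between -0.089 and -0.073 m and y of stylus_tip in the frame of cabinet between -0.051 and 0.109 m and z of stylus_tip in the frame of cabinet between 0.04 and 0.058 m)) and linear speed of stylus above 0.08 m/s).
It fails at once if the tip comes out of the seam between the two dots (tip 1 to 15 mm above the top surface, over the seam or within 12 mm of its centreline, more than 14 mm from either dot) ((x of stylus_tip in the frame of cabinet between -0.093 and 0.011 m and y of stylus_tip in the frame of cabinet between 0.089 and 0.113 m and z of stylus_tip in the frame of cabinet between 0.061 and 0.075 m) or (x of stylus_tip in the frame of cabinet between -0.093 and -0.069 m and y of stylus_tip in the frame of cabinet between -0.051 and 0.113 m and z of stylus_tip in the frame of cabinet between 0.061 and 0.075 m)).
It fails at once if a bowl, the bowl stand, the disc or the straightedge is moved more than 20 mm (distance of any of blue_bowl, bowl_stand, green_bowl, disc, straightedge from where it was at the start of the episode above 0.02 m).
It also fails if it takes over 72 s, if anything falls off the work surface, if the arm or the gripper's body presses on something with over 40 N, if the wrist force passes 120 N, or if a joint passes its speed limit or range.

ROBOT

A 6-joint arm with a two-finger parallel gripper is mounted at the origin on the work surface. World frame = base frame: x ahead of the robot, y to its left, z up, the work surface at z = 0. Lengths are in mm, angles in rad, forces in N, time in s.
With the tool pointing down it reaches from about 425 to 950 mm from the base axis. Payload 14.7 kg.
Tool frame: the origin (TCP) lies at the very end of the fingers, on their centre line; the grasp point (between the pads) lies 19 mm behind it; z points along the fingers, y is the line along which they close (so a half turn about z gives the same grasp; the last joint's range is limited). The gripper opens to 85 mm and grips with 20 to 120 N. Pads are 22 mm wide; open, the fingers measure 114 mm over their backs; the gripper's body (76 mm by 85 mm) begins 54 mm behind the grasp point. The pads swing forward as they close: fully open they stand 13 mm farther back than shut.
Start: joints at [-1.178, 0.48, 1.596, -0, 1.065, -0.047], TCP at [276.758, -588.131, 231.297] pointing down, gripper open.
Joint ranges: [-2.75, 2.75], [-0.82, 2.05], [0.23, 2.67], [-1.56, 4.7], [0.09, 2.69], [-2.92, 2.92]. Speed limits (rad/s): [1.89, 1.89, 2.39, 3.01, 3.01, 3.01].

INTERFACE

Orientations are given as a 3x3 rotation matrix whose columns are the frame's x, y, z axes.
In Python, from plant import manip gives the robot as it stands.
- The arm moves only by the tool apply_moves, never from a script. Its arguments are lists of equal length, an entry for each row: "jaw": the closure in counts, from 0 (fully open) to 255 (shut); "offset": the shift along the tool's x, y, z in cm, a list of three; "twist": the turn about the tool's z in degrees. A call has 1 to 20 rows; each row shifts and turns the commanded pose from where the row before left it, along the tool's axes as they then stand; what a row does not reach is not made up. A row lasts 1/10 s, in which the tool goes at most 50 mm and 8.59 degrees, less where a joint would pass 70% of its speed; a pose out of reach is approached as far as the arm can. A call is refused whole if a number of a shift passes 5 or a number of a turn 8.59, either way. A call with a gripper value outside its range is refused whole. The fingers move at their own pace and stop on an object; "grip_force" is the grip in N (left out, the last holds). Time passes only in rows, so rows that do not move let the fingers close. It gives the time, the measured TCP pose, the force, the opening and the grip force at its end, in the units of the state.
- manip.read_state(): the state, without advancing time (a new reading comes with each control period).
- manip.get_image(name): name is "scene" or "side" or "wrist"; returns a dict with "img" (420x560x3 uint8, red, green, blue), "fx", "fy", "cx", "cy" (pixels), "distortion" ([k1, k2, p1, p2, k3] as OpenCV has them; the pictures are not rectified), "rvec" (rotation vector, rad) and "tvec" (3), from world to camera coordinates, as OpenCV has them; the wrist camera has in their place "mount" (4x4, takes a point from camera to tool coordinates, whose origin is the TCP and whose axes are the flange's). Camera axes: x right, y down, z forward; pixel columns grow to the right and rows downward; lengths in mm; the calibration is good to about 2 mm. A picture is of the moment at which its call begins: read the wrist's pose just before it. There is no depth.
- manip.finish_job(): hands the job in; it is judged then, once.
Trained networks look in a picture, given as the dict that the camera call returned (one of the last four; its "shot" number tells which), for a name from the list of things; names that differ only in an ending like _2 or _b are one class to them, and where a whole thing is asked for, a point or a joint stands for the part that bears it (a point fixed in the world has none). Each returns a list of dicts, best first, with "p" (0 to 1); they miss things now and then, are a little off and sometimes report something else, mostly with a low value. They report only what shows in the picture. A call takes as long as a camera call.
- manip.look_for(picture, target): "location" ([x, y, z] in mm, in world coordinates, good to about 4 mm: the middle of the surface that is visible of it).
- manip.mark_of(picture, target): "location" ([x, y, z] in mm, in world coordinates, good to about 4 mm: a listed point, or the origin of a listed thing).
The state is a dict: "time": time; "qpos": joint angles; "dq": joint speeds; "joint_torque": joint torques, N m; "position": TCP position; "tcp_rot": TCP orientation; "wrist_force": force on the tool from outside, world axes, zero at the start; "torque": the same for the moment, N m; "width": finger opening in mm; "gripper_force": force on a finger pad.
Only numpy, scipy, OpenCV 4.12 (cv2) and the standard library are available. Lean on these libraries where they do the work, as an engineer would, in place of code of your own. Each camera call takes 0.05 s, during which the arm holds its last target. There are 200 camera calls.

## Working session

There is one attempt and no reset: what is moved stays moved. The work goes in short steps, Python scripts to look and compute and a tool call to move; the robot and the scene stay as the last step left them, time stands still between calls to the robot, and variables do not carry over. Pictures are saved under pics/ and viewed, at most 10 in all, crops included, and the job is handed in when it is done.

Besides the shell and the picture viewer there is one more tool, called after "Emit:" in YAML: its name, and indented under it one key for each argument. apply_moves: Moves the arm, as the interface text tells. Its arguments: {"type":"object","properties":{"jaw":{"type":"array"},"offset":{"type":"array"},"twist":{"type":"array"},"grip_force":{"type":"number"}},"required":["jaw","offset","twist"]}

```bash
mkdir -p pics; ls
cat > a.py <<'E'
from plant import manip
import cv2, numpy as np
s=manip.read_state(); print(s['time'],s['position'],np.round(s['tcp_rot'],3).tolist(),s['width'],s['wrist_force'])
for cam in ['scene','side']:
    p=manip.get_image(cam); cv2.imwrite(f'pics/{cam}0.png',p['img'][:,:,::-1])
    print(cam,p['fx'],p['rvec'],p['tvec'])
    for n in ['cabinet','lid_hinge','seam_start','seam_corner','seam_end','stylus','stylus_tip','rest','blue_bowl','bowl_stand','green_bowl','disc','straightedge']:
        r=manip.mark_of(p,n); print(n,[(np.round(d['location'],1).tolist(),round(d['p'],2)) for d in r[:2]])
    r=manip.look_for(p,'lid'); print('lid',r[:2])
print(manip.read_state()['time'])
E
python3 a.py
```

```text
pics
0.0 [ 276.61196837 -587.75371861  230.68389077] [[0.905, 0.426, -0.0], [0.426, -0.905, 0.001], [0.0, -0.001, -1.0]] 85.51308708095101 [ 0.38965465 -0.31861196 -0.08769811]
scene 499.9995291030413 [ 1.83938263  1.39609189 -0.67038726] [-156.69121691 -256.96677076 1631.44893482]
cabinet [([604.3, -15.9, 4.0], 0.74)]
lid_hinge [([679.6, -6.6, 59.7], 0.72)]
seam_start [([623.6, 85.5, 60.2], 0.96), ([649.4, -352.2, -0.5], 0.2)]
seam_corner [([514.9, 75.4, 61.8], 0.6)]
seam_end [([534.8, -90.7, 63.9], 0.9)]
stylus [([450.5, -324.6, 59.1], 0.66)]
stylus_tip [([452.9, -329.9, 16.1], 0.67)]
rest [([453.2, -327.2, 0.4], 0.7)]
blue_bowl [([422.8, 347.5, 33.7], 0.92), ([620.4, 85.1, 59.0], 0.32)]
bowl_stand [([424.7, 347.8, 2.5], 0.57)]
green_bowl [([679.8, 326.1, -2.8], 0.8)]
disc [([655.9, -352.1, 3.4], 0.84)]
straightedge [([628.9, -150.8, 61.4], 0.92)]
lid [{'location': [617.7, -19.9, 95.3], 'p': 0.83}]
side 445.20509901650206 [ 0.10435734 -2.83069241  1.33848184] [ 559.66570398   64.26602537 1049.59868452]
cabinet [([607.8, -18.2, 1.4], 0.57)]
lid_hinge [([682.3, -9.0, 62.5], 0.74), ([450.0, -326.4, 60.8], 0.22)]
seam_start [([618.9, 83.1, 57.2], 0.86)]
seam_corner []
seam_end [([535.0, -92.5, 59.8], 0.77)]
stylus [([446.8, -326.0, 60.4], 0.91)]
stylus_tip []
rest [([453.4, -323.4, -4.1], 0.96), ([604.1, -18.0, 1.1], 0.5)]
blue_bowl [([425.5, 343.5, 33.6], 0.81)]
bowl_stand [([422.7, 339.2, -1.2], 0.87)]
green_bowl [([681.1, 328.3, -1.4], 0.92)]
disc [([652.5, -347.0, -0.6], 0.62)]
straightedge [([629.9, -151.7, 62.8], 0.64)]
lid [{'location': [606.2, 4.2, 94.5], 'p': 0.63}]
1.5
```

```bash
python3 -c "
import cv2
cv2.imwrite('pics/both.png',cv2.resize(cv2.vconcat([cv2.imread('pics/scene0.png')[60:360],cv2.imread('pics/side0.png')[60:360]]),(560,600)))"
```

```text
(no output)
```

View pics/both.png

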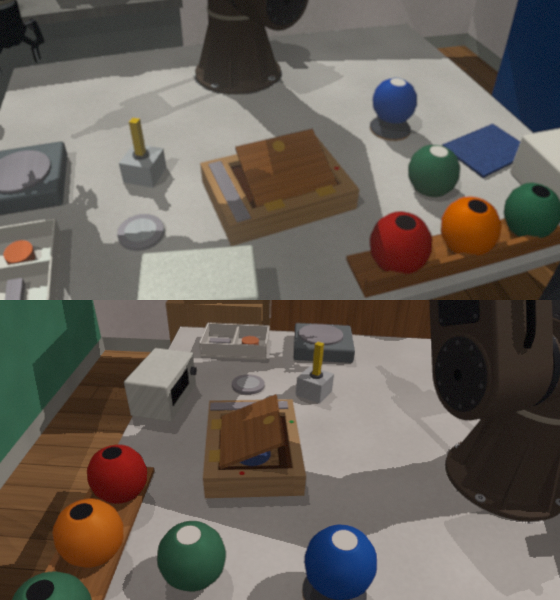

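The scene shows the cabinet in the middle with the lid raised (~0.5 rad), the stylus standing in its rest at about (137,150), and the bowls and disc well clear. Next I fit the cabinet and get the camera mount.

```bash
cat > h.py <<'E'
from plant import manip
import cv2, numpy as np
def st():
    s=manip.read_state(); print('t',round(s['time'],2),'pos',np.round(s['position'],1),'F',np.round(s['wrist_force'],1),'w',round(s['width'],1),'yawx',round(np.degrees(np.arctan2(s['tcp_rot'][1][0],s['tcp_rot'][0][0])),2), 'q',np.round(s['qpos'],2))
    return s
def delta(s,tgt): # tool-axis shift in cm to world target
    return np.round(np.array(s['tcp_rot']).T@(np.array(tgt)-s['position'])/10,2)
def fit(model,meas):
    m=np.array(model,float)[:,:2];w=np.array(meas,float)[:,:2]
    a=m-m.mean(0);b=w-w.mean(0)
    yaw=np.arctan2((a[:,0]*b[:,1]-a[:,1]*b[:,0]).sum(),(a*b).sum())
    R=np.array([[np.cos(yaw),-np.sin(yaw)],[np.sin(yaw),np.cos(yaw)]])
    t=w.mean(0)-R@m.mean(0); return yaw,t,w-(m@R.T+t)
def wcam(s,p): # world->camera R,t for wrist cam
    T=np.eye(4);T[:3,:3]=s['tcp_rot'];T[:3,3]=s['position']
    return np.linalg.inv(T@np.array(p['mount']))
def ray(p,M,uv,z): # pixels -> world points on plane z
    K=np.array([[p['fx'],0,p['cx']],[0,p['fy'],p['cy']],[0,0,1]])
    n=cv2.undistortPoints(np.array(uv,float).reshape(-1,1,2),K,np.array(p['distortion'],float))[:,0]
    C=np.linalg.inv(M);d=np.c_[n,np.ones(len(n))]@C[:3,:3].T
    return C[:3,3]+d*((z-C[2,3])/d[:,2])[:,None]
def proj(p,M,X):
    K=np.array([[p['fx'],0,p['cx']],[0,p['fy'],p['cy']],[0,0,1]])
    r,_=cv2.Rodrigues(M[:3,:3]);return cv2.projectPoints(np.array(X,float),r,M[:3,3],K,np.array(p['distortion'],float))[0][:,0]
E
python3 - <<'E'
from h import *
s=st();p=manip.get_image('wrist');print(np.round(p['mount'],2).tolist(),p['fx'],p['cx'],p['cy'])
print(fit([[0,0],[0,0],[75,0],[75,0],[25,101],[25,101],[-81,101],[-81,-65],[-81,-65]],[[604.3,-15.9],[607.8,-18.2],[679.6,-6.6],[682.3,-9],[623.6,85.5],[618.9,83.1],[514.9,75.4],[534.8,-90.7],[535,-92.5]]))
for z in (260,300): print(delta(s,[450,-325,z]),delta(s,[606,-17,z]))
E
```

```text
t 1.5 pos [ 276.8 -588.1  231.3] F [ 0.2 -0.8 -0.2] w 85.4 yawx 25.2 q [-1.18  0.48  1.6   0.    1.07 -0.05]
[[-0.0, -0.96, -0.29, 75.53], [1.0, -0.0, 0.0, 0.5], [-0.0, -0.29, 0.96, -142.61], [0.0, 0.0, 0.0, 1.0]] 340.6368676224699 284.8994247336558 206.4634230877574
(np.float64(0.11433206254915289), array([607.0728494 , -17.31832709]), array([[-2.7728494 ,  1.41832709],
       [ 0.7271506 , -0.88167291],
       [-1.98318988,  2.16209179],
       [ 0.71681012, -0.23790821],
       [ 3.2127673 , -0.37434318],
       [-1.4872327 , -2.77434318],
       [-0.17928483,  1.61846937],
       [ 0.78291439,  0.43468962],
       [ 0.98291439, -1.36531038]]))
[ 26.88 -16.43  -2.87] [ 54.1  -37.66  -2.87]
[ 26.88 -16.43  -6.87] [ 54.1  -37.66  -6.87]
```

Emit:
apply_moves:
  jaw: [0, 0, 0, 0, 0, 0, 0, 0, 0]
  offset:
    - [1.8, -1.1, -0.3]
    - [3.4, -2.1, -0.5]
    - [3.6, -2.2, -0.5]
    - [3.6, -2.2, -0.5]
    - [3.6, -2.2, -0.5]
    - [3.6, -2.2, -0.5]
    - [3.4, -2.1, -0.5]
    - [2.4, -1.5, -0.4]
    - [1.5, -0.8, -0.2]
  twist: [0, 0, 0, 0, 0, 0, 0, 0, 0]

```text
time: 2.45
position: [451.5, -322.5, 270.9]
tcp_rot: [[0.904, 0.427, 0.001], [0.427, -0.904, 0.0], [0.001, 0.0, -1.0]]
wrist_force: [0.6, 0.6, -0.3]
width: 85.5
gripper_force: 0.0
```

Run:
```python
from h import *
s=st();p=manip.get_image('wrist');cv2.imwrite('pics/w1.png',p['img'][:,:,::-1])
M=wcam(s,p);np.save('w1M.npy',M)
for n in ['stylus','rest','stylus_tip']: print(n,[(np.round(d['location'],1).tolist(),round(d['p'],2)) for d in manip.mark_of(p,n)[:2]])
print(manip.look_for(p,'stylus')[:1]); 
print(delta(s,[607,-17,200]))
```

```text
t 2.45 pos [ 451.5 -322.5  270.9] F [ 0.6  0.6 -0.3] w 85.5 yawx 25.3 q [-0.68  0.31  1.77  0.    1.06  0.45]
stylus [([453.1, -329.8, 58.9], 0.92)]
rest [([453.0, -324.3, -2.1], 0.57)]
stylus_tip []
[{'location': [455.6, -323.6, 131.5], 'p': 0.84}]
[ 27.11 -20.97   7.11]
```

View pics/w1.png

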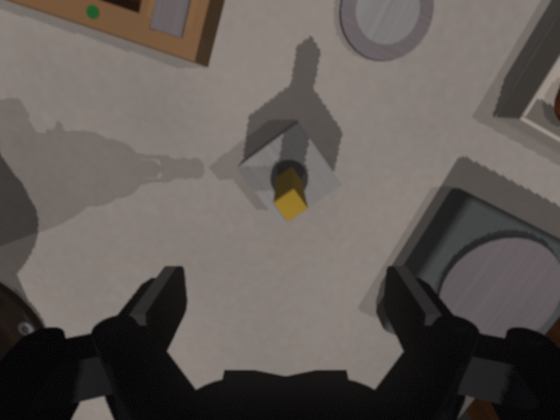

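The wrist view shows the stylus top (bright yellow) at about (291,204), turned about 45° to the image, with the rest's corners at (297,122), (341,183) and (238,167). I measure the yaw numerically.

Run:
```python
from h import *
s=manip.read_state();p=manip.get_image('wrist');M=wcam(s,p)
h=cv2.cvtColor(p['img'],cv2.COLOR_RGB2HSV)
roi=h[150:240,250:340].astype(int)
m0=(roi[...,0]>15)&(roi[...,0]<35)&(roi[...,1]>130)
print(m0.sum(),np.percentile(roi[m0][:,2],[5,25,50,75,95]))
v=roi[m0][:,2]; thr=(np.percentile(v,10)+np.percentile(v,90))/2
m=(m0&(roi[...,2]>thr)).astype(np.uint8); m=cv2.morphologyEx(m,cv2.MORPH_OPEN,np.ones((3,3)))
c=max(cv2.findContours(m,0,1)[0],key=cv2.contourArea)[:,0]+[250,150]
r=cv2.minAreaRect(ray(p,M,c,160)[:,:2].astype(np.float32)); print('top',r)
w=ray(p,M,[[297,122],[341,183],[238,167]],60)[:,:2];print('rest',w, np.degrees(np.arctan2(*(w[1]-w[0])[::-1])),np.degrees(np.arctan2(*(w[0]-w[2])[::-1])),np.linalg.norm(w[1]-w[0]),np.linalg.norm(w[0]-w[2]),(w[1]+w[2])/2)
```

```text
1143 [ 59.  61. 106. 144. 146.]
top ((452.74420166015625, -327.79681396484375), (18.83000946044922, 19.087854385375977), 60.58009719848633)
rest [[ 506.83041716 -312.73270314]
 [ 469.98542552 -382.4342153 ]
 [ 439.22538317 -276.8022587 ]] -117.86142642248721 -27.989566477003283 78.84068877299948 76.56002519862616 [ 454.60540435 -329.618237  ]
```

Emit:
apply_moves:
  jaw: [255, 255, 255, 255, 255, 255, 255, 255, 255, 255, 255, 255, 255, 255, 255, 255]
  offset:
    - [1.6, -1.2, 0.1]
    - [3, -2.3, 0.5]
    - [3.3, -2.6, 0.5]
    - [3.3, -2.6, 0.5]
    - [3.3, -2.6, 0.5]
    - [3.3, -2.6, 0.5]
    - [3.3, -2.6, 0.5]
    - [3, -2.3, 0.5]
    - [2, -1.5, 0.3]
    - [1, -0.7, 0.2]
    - [0, 0, 2.5]
    - [0, 0, 2.5]
    - [0, 0, 2.5]
    - [0, 0, 2]
    - [0, 0, 1]
    - [0, 0, 0.5]
  twist: [0, 0, 0, 0, 0, 0, 0, 0, 0, 0, -7.5, -7.5, -7.5, -7.5, -6, 0]

```text
time: 4.35
position: [605.3, -21.1, 118.1]
tcp_rot: [[0.481, 0.877, -0.002], [0.877, -0.481, 0.0], [-0.001, -0.002, -1.0]]
wrist_force: [0.3, -0.0, 0.1]
width: 0.2
gripper_force: 0.0
```

Run:
```python
from h import *
s=st();print(delta(s,[607,-17,60]))
```

```text
t 4.35 pos [605.3 -21.1 118.1] F [ 0.3 -0.   0.1] w 0.2 yawx 61.23 q [-0.08  0.55  1.8  -0.    0.79  0.42]
[ 0.45 -0.04  5.81]
```

Emit:
apply_moves:
  jaw: [255, 255, 255, 255, 255, 255, 255, 255, 255, 255, 255, 255, 255]
  offset:
    - [0.4, 0, 0.4]
    - [0, 0, 0.5]
    - [0, 0, 0.5]
    - [0, 0, 0.5]
    - [0, 0, 0.5]
    - [0, 0, 0.5]
    - [0, 0, 0.5]
    - [0, 0, 0.4]
    - [0, 0, 0.4]
    - [0, 0, 0.4]
    - [0, 0, 0.4]
    - [0, 0, 0.3]
    - [0, 0, 0.2]
  twist: [0, 0, 0, 0, 0, 0, 0, 0, 0, 0, 0, 0, 0]

```text
time: 5.65
position: [607.9, -16.3, 63.9]
tcp_rot: [[0.482, 0.876, -0.0], [0.876, -0.482, 0.0], [-0.0, -0.0, -1.0]]
wrist_force: [-0.8, -0.3, 2.9]
width: -0.2
gripper_force: 1.2
```

Emit:
apply_moves:
  jaw: [255, 255, 255, 255]
  offset:
    - [0, 0, 0.15]
    - [0, 0, 0.15]
    - [0, 0, 0.1]
    - [0, 0, 0]
  twist: [0, 0, 0, 0]

```text
time: 6.05
position: [608.2, -16.3, 60.2]
tcp_rot: [[0.482, 0.876, 0.0], [0.876, -0.482, 0.0], [0.0, 0.0, -1.0]]
wrist_force: [-0.6, 0.1, -0.1]
width: 0.2
gripper_force: 0.0
```

Emit:
apply_moves:
  jaw: [255, 255, 255]
  offset:
    - [0, 0, 0.1]
    - [0, 0, 0.1]
    - [0, 0, 0]
  twist: [0, 0, 0]

```text
time: 6.35
position: [608.4, -16.3, 59.9]
tcp_rot: [[0.482, 0.876, 0.001], [0.876, -0.482, -0.0], [0.0, 0.001, -1.0]]
wrist_force: [-8.3, 0.4, 28.4]
width: -0.3
gripper_force: 13.9
```

Emit:
apply_moves:
  jaw: [255, 255, 0, 0, 0, 0, 0, 0, 0, 0]
  offset:
    - [0, 0, -1]
    - [0, 0, -2]
    - [0, 0, -3]
    - [-0.6, -0.8, -3]
    - [-1, -1.2, -3]
    - [-1, -1.2, -3]
    - [-1, -1.2, -2.5]
    - [-0.7, -0.8, -1.8]
    - [-0.4, -0.5, -0.7]
    - [0, 0, 0]
  twist: [0, 0, 0, 0, 0, 0, 0, 0, 0, 0]

```text
time: 7.35
position: [535.5, -30.2, 259.2]
tcp_rot: [[0.482, 0.876, 0.002], [0.876, -0.482, -0.0], [0.001, 0.002, -1.0]]
wrist_force: [-0.1, -0.0, -0.2]
width: 85.6
gripper_force: 0.0
```

Run:
```python
from h import *
s=st();p=manip.get_image('wrist');M=wcam(s,p)
im=p['img'][:,:,::-1].copy()
cab=dict(lid_hinge=(75,0),seam_start=(25,101),seam_corner=(-81,101),seam_end=(-81,-65),cabinet=(0,0))
mo=[];me=[]
for n in cab:
    r=manip.mark_of(p,n);print(n,[(np.round(d['location'],1).tolist(),round(d['p'],2)) for d in r[:2]])
    if r and n!='cabinet' and r[0]['p']>.5: mo.append(cab[n]);me.append(r[0]['location'])
print(fit(mo,me))
h=cv2.cvtColor(p['img'],cv2.COLOR_RGB2HSV).astype(int)
H,S,V=h[...,0],h[...,1],h[...,2]
exp={'red':(602.5,103.8) and (25,119),'green':(-99,-65)}
t=np.array([607.07,-17.3]);y=.1143;R=np.array([[np.cos(y),-np.sin(y)],[np.sin(y),np.cos(y)]])
D=[]
for n,m in [('red',((H<6)|(H>172))&(S>150)),('green',(H>45)&(H<85)&(S>110))]:
    e=proj(p,M,[[*(t+R@np.array(exp[n])),60]])[0]
    k,l,stt,c=cv2.connectedComponentsWithStats(m.astype(np.uint8))
    for i in range(1,k):
        if stt[i,4]>25 and np.hypot(*(c[i]-e))<40:
            w=ray(p,M,[c[i]],60)[0];print(n,e.round(),c[i].round(1),stt[i],w.round(1));D.append(w)
if len(D)==2: print('dots',fit([exp['red'],exp['green']],D))
pts=[[*(t+R@np.array(q)),60] for q in [(25,101),(-81,101),(-81,-65)]]
q=proj(p,M,pts);cv2.polylines(im,[q.astype(int).reshape(-1,1,2)],False,(255,0,255),1)
cv2.imwrite('pics/w2.png',im);cv2.imwrite('pics/w2raw.png',p['img'][:,:,::-1])
```

```text
t 7.35 pos [535.5 -30.2 259.2] F [-0.1 -0.  -0.2] w 85.6 yawx 61.18 q [-0.11  0.29  1.82  0.    1.02  0.39]
lid_hinge [([683.5, -3.8, 64.9], 0.79), ([616.5, 86.6, 59.4], 0.59)]
seam_start [([619.3, 86.6, 59.7], 0.97)]
seam_corner [([512.4, 75.3, 58.2], 0.78)]
seam_end [([534.6, -89.5, 60.5], 0.85)]
cabinet [([610.0, -14.8, -0.6], 0.83)]
(np.float64(0.13077072024209171), array([607.28379865, -14.78638883]), array([[ 1.85657479,  1.20651476],
       [ 0.39988957, -2.01119964],
       [-1.40517155,  0.51102237],
       [-0.85129281,  0.29366251]]))
red [292.   8.] [291.2   6.2] [285   0  13  14 138] [618.1 105.3  60. ]
green [296. 238.] [297.  236.9] [293 233   9   9  67] [517.5 -92.9  60. ]
dots (np.float64(0.12351866119324359), array([607.85923663, -16.06414024]), array([[ 0.07283946,  0.14357786],
       [-0.07283946, -0.14357786]]))
```

View pics/w2.png

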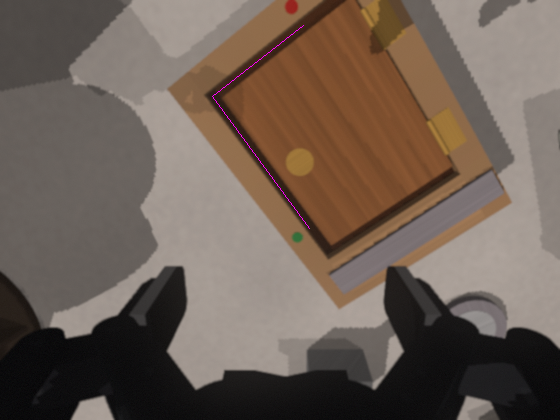

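The lid is flush and shut. The overlaid centreline sits close to the dark seam (corner at ~(212,95)). I rectify the top plane to refine the pose.

```bash
cat >> h.py <<'E'
def rect(p,M,t,y,x0,x1,y0,y1,sc):
    xs=np.arange(x1,x0,-1/sc);ys=np.arange(y1,y0,-1/sc)
    X,Y=np.meshgrid(xs,ys,indexing='ij');c,s_=np.cos(y),np.sin(y)
    W=np.stack([t[0]+c*X-s_*Y,t[1]+s_*X+c*Y,np.full_like(X,60)],-1).reshape(-1,3)
    q=proj(p,M,W).reshape(X.shape+(2,)).astype(np.float32)
    return cv2.remap(p['img'][:,:,::-1].copy(),q[...,0],q[...,1],cv2.INTER_CUBIC)
E
python3 - <<'E'
from h import *
s=manip.read_state();p=manip.get_image('wrist');M=wcam(s,p);t=(607.5,-16.3);y=.121
r=rect(p,M,t,y,-110,45,-85,125,3.0)
g=cv2.cvtColor(r,cv2.COLOR_BGR2GRAY).astype(float);sc=3
I=lambda x:int((45-x)*sc);J=lambda yy:int((125-yy)*sc)
def prof(a,hi,lbl):print(lbl,' '.join(f'{hi-k/sc:.0f}:{a[k]:.0f}' for k in range(0,len(a),3)))
for x in (20,-20,-60): prof(g[I(x)-9:I(x)+9,J(115):J(85)].mean(0),115,f'left x={x}')
for yy in (80,20,-40): prof(g[I(-67):I(-97),J(yy)-9:J(yy)+9].mean(1),-67,f'front y={yy}')
for yy in (101,): cv2.line(r,(J(101),0),(J(101),I(-81)),(255,0,255),1);cv2.line(r,(J(101),I(-81)),(J(-65),I(-81)),(255,0,255),1)
cv2.imwrite('pics/r1.png',r);print(r.shape)
E
```

```text
left x=20 115:99 114:108 113:113 112:114 111:114 110:114 109:114 108:106 107:84 106:62 105:50 104:45 103:45 102:45 101:45 100:44 99:42 98:41 97:39 96:43 95:64 94:83 93:88 92:88 91:88 90:89 89:88 88:89 87:89 86:89
left x=-20 115:114 114:114 113:114 112:114 111:114 110:115 109:113 108:108 107:87 106:63 105:50 104:45 103:45 102:45 101:44 100:44 99:43 98:41 97:40 96:44 95:62 94:81 93:88 92:88 91:88 90:87 89:87 88:87 87:88 86:87
left x=-60 115:110 114:108 113:107 112:107 111:106 110:105 109:102 108:97 107:81 106:60 105:47 104:42 103:42 102:42 101:41 100:41 99:41 98:41 97:41 96:43 95:58 94:75 93:82 92:82 91:82 90:82 89:82 88:81 87:82 86:82
front y=80 -67:82 -68:83 -69:84 -70:83 -71:80 -72:77 -73:73 -74:66 -75:53 -76:38 -77:32 -78:32 -79:33 -80:33 -81:33 -82:34 -83:34 -84:40 -85:49 -86:69 -87:94 -88:112 -89:117 -90:117 -91:117 -92:117 -93:118 -94:117 -95:117 -96:118
front y=20 -67:94 -68:94 -69:95 -70:95 -71:93 -72:91 -73:86 -74:75 -75:57 -76:41 -77:36 -78:36 -79:37 -80:37 -81:37 -82:37 -83:38 -84:41 -85:52 -86:71 -87:96 -88:112 -89:117 -90:117 -91:117 -92:118 -93:118 -94:117 -95:117 -96:118
front y=-40 -67:92 -68:91 -69:91 -70:91 -71:90 -72:88 -73:83 -74:71 -75:53 -76:38 -77:35 -78:35 -79:36 -80:36 -81:36 -82:36 -83:38 -84:42 -85:54 -86:75 -87:98 -88:112 -89:115 -90:115 -91:115 -92:115 -93:115 -94:115 -95:115 -96:115
(465, 630, 3)
```

View pics/r1.png

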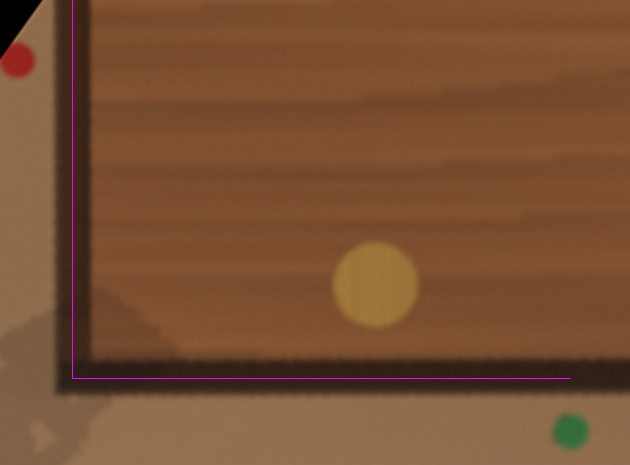

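The rectified view confirms the cabinet pose (607.5, −16.3, yaw 0.121): the seam band is centred on the overlay all along. Now to the stylus.

Emit:
apply_moves:
  jaw: [0, 0, 0, 0, 0, 0, 0, 0, 0, 0]
  offset:
    - [-1.5, 0.4, 0.2]
    - [-3, 0.7, 0.2]
    - [-4, 1, 0.3]
    - [-4.2, 1, 0.3]
    - [-4.2, 1, 0.3]
    - [-4.2, 1, 0.3]
    - [-4, 0.9, 0.3]
    - [-3, 0.7, 0]
    - [-1.5, 0.3, 0]
    - [-0.5, 0.1, 0]
  twist: [0, 0, 0, 0, 0, 0, 0, 0, 0, 0]

```text
time: 8.7
position: [451.8, -329.5, 238.9]
tcp_rot: [[0.483, 0.875, -0.0], [0.875, -0.483, 0.0], [0.0, -0.0, -1.0]]
wrist_force: [-0.5, 0.9, -0.6]
width: 85.4
gripper_force: 0.0
```

```bash
cat > sty.py <<'E'
from h import *
s=st();p=manip.get_image('wrist');M=wcam(s,p)
h=cv2.cvtColor(p['img'],cv2.COLOR_RGB2HSV).astype(int)
e=proj(p,M,[[453,-328,160]])[0].astype(int);u0,v0=e-60;roi=h[max(v0,0):v0+120,u0:u0+120];v0=max(v0,0)
m0=(roi[...,0]>15)&(roi[...,0]<35)&(roi[...,1]>130);v=roi[m0][:,2]
thr=(np.percentile(v,5)+np.percentile(v,95))/2;print(e,m0.sum(),np.percentile(v,[5,50,95]))
m=cv2.morphologyEx((m0&(roi[...,2]>thr)).astype(np.uint8),cv2.MORPH_OPEN,np.ones((3,3)))
c=max(cv2.findContours(m,0,1)[0],key=cv2.contourArea)[:,0]+[u0,v0]
r=cv2.minAreaRect(ray(p,M,c,160)[:,:2].astype(np.float32));print('top',r)
for n in ['stylus','rest']: print(n,[(np.round(d['location'],1).tolist(),round(d['p'],2)) for d in manip.mark_of(p,n)[:1]])
print(delta(s,[*r[0],101]))
E
python3 sty.py
```

```text
t 8.7 pos [ 451.8 -329.5  238.9] F [-0.5  0.9 -0.6] w 85.4 yawx 61.09 q [-0.68  0.35  1.8  -0.    1.   -0.18]
[283 214] 1356 [ 60. 132. 145.]
top ((452.20098876953125, -327.63812255859375), (18.750656127929688, 18.51607322692871), 61.080650329589844)
stylus [([451.0, -326.6, 60.0], 0.63)]
rest [([448.5, -323.1, -0.3], 0.62)]
[ 0.18 -0.05 13.79]
```

Emit:
apply_moves:
  jaw: [0, 0, 0, 0, 0, 0, 0, 255, 255, 255, 255, 255, 255, 255, 255]
  offset:
    - [0.15, 0, 1.5]
    - [0, 0, 2.8]
    - [0, 0, 3]
    - [0, 0, 3]
    - [0, 0, 2.2]
    - [0, 0, 1]
    - [0, 0, 0.3]
    - [0, 0, 0]
    - [0, 0, 0]
    - [0, 0, 0]
    - [0, 0, 0]
    - [0, 0, 0]
    - [0, 0, 0]
    - [0, 0, 0]
    - [0, 0, 0]
  twist: [0, 0, 0, 0, 0, 0, 0, 0, 0, 0, 0, 0, 0, 0, 0]
  grip_force: 80

```text
time: 10.35
position: [453.5, -326.8, 101.6]
tcp_rot: [[0.482, 0.876, 0.0], [0.876, -0.482, -0.0], [-0.0, 0.0, -1.0]]
wrist_force: [-2.1, -0.1, 6.5]
width: 18.8
gripper_force: 78.6
```

Emit:
apply_moves:
  jaw: [255, 255, 255, 255, 255, 255, 255, 255]
  offset:
    - [0, 0, -0.5]
    - [0, 0, -1]
    - [0, 0, -1.7]
    - [0, 0, -2]
    - [0, 0, -2.2]
    - [0, 0, -2.2]
    - [0, 0, -1.5]
    - [0, 0, -0.5]
  twist: [0, 0, 0, 0, 0, 0, 0, 0]

```text
time: 11.15
position: [454.1, -327.2, 219.6]
tcp_rot: [[0.482, 0.876, 0.002], [0.876, -0.482, -0.002], [-0.0, 0.003, -1.0]]
wrist_force: [1.0, -0.2, -0.7]
width: 19.1
gripper_force: 78.1
```

Emit:
apply_moves:
  jaw: [255, 255, 255, 255, 255, 255, 255, 255, 255, 255, 255, 255, 255, 255, 255, 255, 255]
  offset:
    - [1, -0.1, 0]
    - [2, -0.2, 0]
    - [3, -0.4, 0]
    - [3.6, -0.5, 0]
    - [3.6, -0.5, 0]
    - [3.6, -0.5, 0]
    - [3.6, -0.4, 0]
    - [3.6, -0.4, 0]
    - [3.6, -0.4, 0]
    - [3.6, -0.5, 0]
    - [3.6, -0.5, 0]
    - [3.6, -0.5, 0]
    - [2.6, -0.3, 0]
    - [1.8, -0.2, 0]
    - [1, 0, 0]
    - [0.4, 0, 0]
    - [0, 0, 0]
  twist: [0, 0, 0, 0, 0, 0, 0, 0, 0, 0, 0, 0, 0, 0, 0, 0, 0]

```text
time: 12.85
position: [618.9, 86.3, 217.0]
tcp_rot: [[0.482, 0.876, -0.0], [0.876, -0.482, -0.0], [-0.0, -0.0, -1.0]]
wrist_force: [0.5, -0.1, -0.9]
width: 19.3
gripper_force: 78.1
```

Run:
```python
from h import *
s=st();R=np.array(s['tcp_rot'])
p=manip.get_image('wrist');M=wcam(s,p)
r=manip.mark_of(p,'stylus');print([(np.round(R.T@(np.array(d['location'])-s['position']),1),d['p']) for d in r[:1]])
zt=s['position'][2]+58.4;h=cv2.cvtColor(p['img'],cv2.COLOR_RGB2HSV).astype(int)
m0=(h[...,0]>15)&(h[...,0]<35)&(h[...,1]>130)
e=proj(p,M,[[*s['position'][:2],zt]])[0];k,l,a,c=cv2.connectedComponentsWithStats(m0.astype(np.uint8));print(e,[(a[i],c[i].round()) for i in range(1,k) if a[i,4]>100])
cv2.imwrite('pics/w3.png',p['img'][:,:,::-1])
for cam in ['scene','side']:
    q=manip.get_image(cam);Mq=np.eye(4);Mq[:3,:3]=cv2.Rodrigues(np.array(q['rvec'],float))[0];Mq[:3,3]=np.array(q['tvec']).ravel()
    for n in ['stylus_tip','stylus']:
        d=manip.mark_of(q,n);print(cam,n,[(np.round(R.T@(np.array(x['location'])-s['position']),1),round(x['p'],2)) for x in d[:1]])
    ii=q['img'][:,:,::-1];u,v=proj(q,Mq,[[620,87,90]])[0].astype(int)
    cv2.imwrite(f'pics/{cam}3.png',cv2.resize(ii[max(v-60,0):v+60,max(u-75,0):u+75],None,fx=3.5,fy=3.5))
a,b=[cv2.imread(f'pics/{c}3.png') for c in('scene','side')];cv2.imwrite('pics/c3.png',cv2.resize(cv2.hconcat([a,b]),(800,320)))
print(delta(s,[620.5,87.6,s['position'][2]]))
```

```text
t 12.85 pos [618.9  86.3 217. ] F [ 0.5 -0.1 -0.9] w 19.3 yawx 61.19 q [ 0.09  0.46  1.67 -0.    1.01  0.59]
[(array([-0.1, -2.4, 41.5]), 0.59)]
[281.64001773 362.34000721] [(array([ 343,  160,   46,   51, 1248], dtype=int32), array([365., 185.])), (array([ 251,  228,   69,  149, 8216], dtype=int32), array([285., 309.])), (array([410, 260,  40,  43, 960], dtype=int32), array([429., 281.]))]
scene stylus_tip [(array([-1.5,  1.8, 88.3]), 0.66)]
scene stylus [(array([-203.5,  118.4,  160. ]), 0.71)]
side stylus_tip [(array([-2.4,  1.5, 84.6]), 0.55)]
side stylus [(array([-0.1, -0.3, 39.1]), 0.8)]
[ 0.19  0.08 -0.  ]
```

View pics/c3.png

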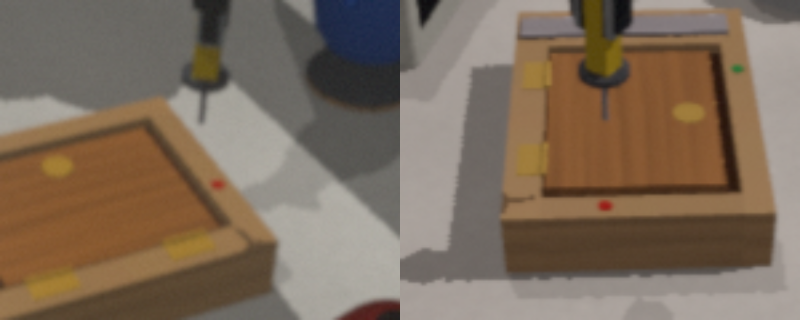

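View pics/w3.png

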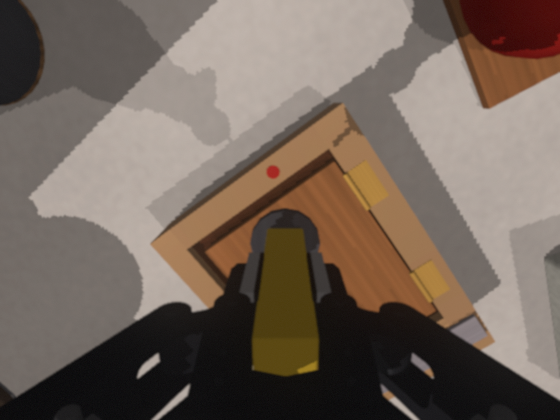

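The scene and side crops show the stylus upright and the tip about at the red dot's seam. Measured tip offset is ≈ −1.5 mm in tool x. Next: fine-align and descend.

Emit:
apply_moves:
  jaw: [255, 255, 255, 255, 255, 255, 255, 255, 255, 255]
  offset:
    - [0.15, 0.05, 0.6]
    - [0.1, 0, 1]
    - [0, 0, 1.2]
    - [0, 0, 1.2]
    - [0, 0, 1]
    - [0, 0, 0.6]
    - [0, 0, 0.3]
    - [0, 0, 0.2]
    - [0, 0, 0.1]
    - [0, 0, 0]
  twist: [0, 0, 0, 0, 0, 0, 0, 0, 0, 0]

```text
time: 14.25
position: [620.8, 88.6, 155.6]
tcp_rot: [[0.482, 0.876, 0.0], [0.876, -0.482, 0.0], [0.0, 0.0, -1.0]]
wrist_force: [0.3, 0.2, -1.7]
width: 18.8
gripper_force: 78.1
```

```bash
cat > tip.py <<'E'
from h import *
s=st();R=np.array(s['tcp_rot']);c,n=np.cos(.121),np.sin(.121);C=np.array([[c,-n,0],[n,c,0],[0,0,1]])
tip=np.array(s['position'])+R@[-1.5,0,86.6];print('tip cab',(C.T@(tip-[607.5,-16.3,0])).round(1))
B=R.T@C;print('tool per cab x',B[:,0].round(3),'y',B[:,1].round(3))
for q in [(25,101),(-81,101),(-81,-65)]: print(q,(R.T@(C@[*q,52]+[607.5,-16.3,0]-tip)/10).round(2))
E
python3 tip.py
python3 - <<'E'
from h import *
a=[]
for cam in ['scene','side']:
    q=manip.get_image(cam);Mq=np.eye(4);Mq[:3,:3]=cv2.Rodrigues(np.array(q['rvec'],float))[0];Mq[:3,3]=np.array(q['tvec']).ravel()
    u,v=proj(q,Mq,[[620,87,70]])[0].astype(int)
    a.append(cv2.resize(q['img'][v-30:v+30,u-40:u+40,::-1],None,fx=5,fy=5,interpolation=cv2.INTER_CUBIC))
cv2.imwrite('pics/c4.png',cv2.hconcat(a))
E
```

```text
t 14.25 pos [620.8  88.6 155.6] F [ 0.3  0.2 -1.7] w 18.8 yawx 61.19 q [0.09 0.53 1.72 0.   0.89 0.6 ]
tip cab [ 25.1 101.3  69. ]
tool per cab x [0.584 0.812 0.   ] y [ 0.812 -0.584  0.   ]
(25, 101) [-0.03  0.01  1.7 ]
(-81, 101) [-6.22 -8.59  1.69]
(-81, -65) [-19.69   1.1    1.69]
```

View pics/c4.png

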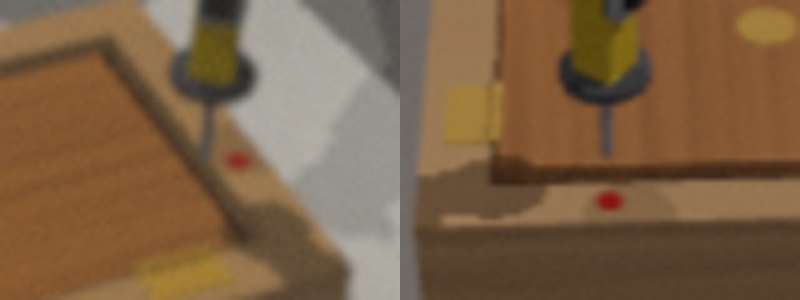

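The tip is hovering just above the seam, aligned with the red dot in both views. Going down.

Emit:
apply_moves:
  jaw: [255, 255, 255, 255, 255, 255, 255]
  offset:
    - [0, 0, 0.4]
    - [0, 0, 0.4]
    - [0, 0, 0.4]
    - [0, 0, 0.3]
    - [0, 0, 0.2]
    - [0, 0, 0]
    - [0, 0, 0]
  twist: [0, 0, 0, 0, 0, 0, 0]

```text
time: 15.05
position: [620.7, 88.6, 138.3]
tcp_rot: [[0.482, 0.876, 0.0], [0.876, -0.482, 0.0], [0.0, 0.0, -1.0]]
wrist_force: [0.5, -0.0, -1.3]
width: 19.5
gripper_force: 78.1
```

Emit:
apply_moves:
  jaw: [255, 255, 255, 255, 255, 255, 255, 255, 255, 255, 255, 255, 255, 255, 255, 255, 255, 255, 255, 255]
  offset:
    - [-0.12, -0.16, 0]
    - [-0.12, -0.16, 0]
    - [-0.24, -0.33, 0]
    - [-0.24, -0.33, 0]
    - [-0.24, -0.33, 0]
    - [-0.24, -0.33, 0]
    - [-0.24, -0.33, 0]
    - [-0.24, -0.33, 0]
    - [-0.24, -0.33, 0]
    - [-0.24, -0.33, 0]
    - [-0.24, -0.33, 0]
    - [-0.24, -0.33, 0]
    - [-0.24, -0.33, 0]
    - [-0.24, -0.33, 0]
    - [-0.24, -0.33, 0]
    - [-0.24, -0.33, 0]
    - [-0.24, -0.33, 0]
    - [-0.24, -0.33, 0]
    - [-0.24, -0.33, 0]
    - [-0.12, -0.16, 0]
  twist: [0, 0, 0, 0, 0, 0, 0, 0, 0, 0, 0, 0, 0, 0, 0, 0, 0, 0, 0, 0]

```text
time: 17.05
position: [545.4, 79.0, 138.3]
tcp_rot: [[0.482, 0.876, -0.0], [0.876, -0.482, -0.0], [-0.0, -0.0, -1.0]]
wrist_force: [0.0, 0.7, -0.3]
width: 19.0
gripper_force: 78.1
```

```bash
python3 tip.py
```

```text
t 17.05 pos [545.4  79.  138.3] F [ 0.   0.7 -0.3] w 19.0 yawx 61.2 q [ 0.09  0.46  1.91 -0.    0.77  0.59]
tip cab [-51.  100.9  51.7]
tool per cab x [ 0.584  0.812 -0.   ] y [ 0.812 -0.584  0.   ]
(25, 101) [ 4.45  6.16 -0.03]
(-81, 101) [-1.74 -2.44 -0.03]
(-81, -65) [-15.21   7.25  -0.03]
```

Emit:
apply_moves:
  jaw: [255, 255, 255, 255, 255, 255, 255, 255, 255, 255, 255, 255, 255, 255, 255, 255, 255, 255, 255, 255]
  offset:
    - [-0.12, -0.16, 0]
    - [-0.24, -0.33, 0]
    - [-0.24, -0.33, 0]
    - [-0.24, -0.33, 0]
    - [-0.24, -0.33, 0]
    - [-0.24, -0.33, 0]
    - [-0.22, -0.32, 0]
    - [-0.14, -0.21, 0]
    - [-0.06, -0.1, 0]
    - [0, 0, 0]
    - [-0.16, 0.12, 0]
    - [-0.32, 0.23, 0]
    - [-0.33, 0.24, 0]
    - [-0.32, 0.23, 0]
    - [-0.33, 0.24, 0]
    - [-0.32, 0.23, 0]
    - [-0.33, 0.23, 0]
    - [-0.33, 0.24, 0]
    - [-0.32, 0.23, 0]
    - [-0.16, 0.12, 0]
  twist: [0, 0, 0, 0, 0, 0, 0, 0, 0, 0, 0, 0, 0, 0, 0, 0, 0, 0, 0, 0]

```text
time: 19.05
position: [520.6, 39.4, 138.3]
tcp_rot: [[0.482, 0.876, 0.0], [0.876, -0.482, -0.0], [-0.0, 0.0, -1.0]]
wrist_force: [-0.3, 0.4, -0.5]
width: 19.3
gripper_force: 78.1
```

```bash
python3 tip.py
```

```text
t 19.05 pos [520.6  39.4 138.3] F [-0.3  0.4 -0.5] w 19.3 yawx 61.19 q [ 0.02  0.43  1.98 -0.    0.74  0.52]
tip cab [-80.4  64.5  51.7]
tool per cab x [0.584 0.812 0.   ] y [ 0.812 -0.584 -0.   ]
(25, 101) [ 9.12  6.42 -0.03]
(-81, 101) [ 2.93 -2.18 -0.03]
(-81, -65) [-10.55   7.52  -0.03]
```

Emit:
apply_moves:
  jaw: [255, 255, 255, 255, 255, 255, 255, 255, 255, 255, 255, 255, 255, 255, 255, 255, 255, 255, 255, 255]
  offset:
    - [-0.16, 0.12, 0]
    - [-0.33, 0.23, 0]
    - [-0.33, 0.24, 0]
    - [-0.33, 0.23, 0]
    - [-0.33, 0.24, 0]
    - [-0.33, 0.23, 0]
    - [-0.33, 0.24, 0]
    - [-0.33, 0.23, 0]
    - [-0.33, 0.24, 0]
    - [-0.33, 0.23, 0]
    - [-0.33, 0.24, 0]
    - [-0.33, 0.23, 0]
    - [-0.33, 0.24, 0]
    - [-0.33, 0.23, 0]
    - [-0.33, 0.24, 0]
    - [-0.33, 0.23, 0]
    - [-0.33, 0.24, 0]
    - [-0.33, 0.23, 0]
    - [-0.33, 0.24, 0]
    - [-0.16, 0.12, 0]
  twist: [0, 0, 0, 0, 0, 0, 0, 0, 0, 0, 0, 0, 0, 0, 0, 0, 0, 0, 0, 0]

```text
time: 21.05
position: [529.6, -37.0, 138.3]
tcp_rot: [[0.482, 0.876, 0.0], [0.876, -0.482, -0.0], [0.0, 0.0, -1.0]]
wrist_force: [-0.1, -0.0, -0.5]
width: 19.0
gripper_force: 78.1
```

```bash
python3 tip.py
```

```text
t 21.05 pos [529.6 -37.  138.3] F [-0.1 -0.  -0.5] w 19.0 yawx 61.19 q [-0.13  0.44  1.96 -0.    0.75  0.38]
tip cab [-80.7 -12.4  51.7]
tool per cab x [0.584 0.812 0.   ] y [ 0.812 -0.584 -0.   ]
(25, 101) [15.38  1.95 -0.03]
(-81, 101) [ 9.18 -6.65 -0.03]
(-81, -65) [-4.29  3.05 -0.03]
```

Remaining 52.6 mm, then hold at the end.

Emit:
apply_moves:
  jaw: [255, 255, 255, 255, 255, 255, 255, 255, 255, 255, 255, 255, 255, 255, 255, 255, 255, 255]
  offset:
    - [-0.16, 0.12, 0]
    - [-0.33, 0.23, 0]
    - [-0.33, 0.24, 0]
    - [-0.33, 0.23, 0]
    - [-0.33, 0.24, 0]
    - [-0.33, 0.23, 0]
    - [-0.33, 0.24, 0]
    - [-0.33, 0.23, 0]
    - [-0.33, 0.24, 0]
    - [-0.33, 0.23, 0]
    - [-0.33, 0.24, 0]
    - [-0.33, 0.23, 0]
    - [-0.33, 0.23, 0]
    - [-0.17, 0.12, 0]
    - [0, 0, 0]
    - [0, 0, 0]
    - [0, 0, 0]
    - [0, 0, 0]
  twist: [0, 0, 0, 0, 0, 0, 0, 0, 0, 0, 0, 0, 0, 0, 0, 0, 0, 0]

```text
time: 22.85
position: [535.6, -88.7, 138.3]
tcp_rot: [[0.482, 0.876, -0.0], [0.876, -0.482, 0.0], [0.0, -0.0, -1.0]]
wrist_force: [0.9, -0.4, -1.7]
width: 19.1
gripper_force: 78.1
```

```bash
python3 tip.py;python3 - <<'E'
from h import *
s=manip.read_state();print(delta(s,[453.5,-326.8,219]))
E
```

```text
t 22.85 pos [535.6 -88.7 138.3] F [ 0.9 -0.4 -1.7] w 19.1 yawx 61.21 q [-0.22  0.45  1.93  0.    0.76  0.28]
tip cab [-81.  -64.5  51.7]
tool per cab x [ 0.584  0.812 -0.   ] y [ 0.812 -0.584  0.   ]
(25, 101) [19.62 -1.06 -0.03]
(-81, 101) [13.43 -9.66 -0.03]
(-81, -65) [-0.05  0.03 -0.03]
[-24.82   4.27  -8.07]
```

Lift straight up, then travel back above the rest.

Emit:
apply_moves:
  jaw: [255, 255, 255, 255, 255, 255, 255, 255, 255, 255, 255, 255, 255, 255, 255, 255, 255, 255, 255]
  offset:
    - [0, 0, -0.4]
    - [0, 0, -0.8]
    - [0, 0, -1.2]
    - [0, 0, -1.6]
    - [0, 0, -1.8]
    - [0, 0, -1.5]
    - [0, 0, -0.7]
    - [-1, 0.2, 0]
    - [-2, 0.3, 0]
    - [-2.8, 0.5, 0]
    - [-3, 0.5, 0]
    - [-3, 0.5, 0]
    - [-3, 0.5, 0]
    - [-3, 0.5, 0]
    - [-2.8, 0.5, 0]
    - [-2, 0.4, 0]
    - [-1.3, 0.2, 0]
    - [-0.7, 0.1, 0]
    - [-0.2, 0, 0]
  twist: [0, 0, 0, 0, 0, 0, 0, 0, 0, 0, 0, 0, 0, 0, 0, 0, 0, 0, 0]

```text
time: 24.75
position: [452.6, -326.7, 218.0]
tcp_rot: [[0.482, 0.876, -0.0], [0.876, -0.482, 0.0], [0.0, -0.0, -1.0]]
wrist_force: [-0.0, 0.3, -1.4]
width: 19.0
gripper_force: 78.1
```

Run:
```python
from h import *
s=st();print(delta(s,[453.5,-326.8,101.6]))
```

```text
t 24.75 pos [ 452.6 -326.7  218. ] F [-0.   0.3 -1.4] w 19.0 yawx 61.16 q [-0.68  0.37  1.82  0.    0.95 -0.18]
[ 0.04  0.09 11.64]
```

Emit:
apply_moves:
  jaw: [255, 255, 255, 255, 255, 255, 255, 255, 255, 255, 255, 255]
  offset:
    - [0.03, 0.08, 1]
    - [0, 0, 1.6]
    - [0, 0, 2]
    - [0, 0, 2]
    - [0, 0, 1.7]
    - [0, 0, 1.2]
    - [0, 0, 0.8]
    - [0, 0, 0.5]
    - [0, 0, 0.4]
    - [0, 0, 0.2]
    - [0, 0, 0.15]
    - [0, 0, 0]
  twist: [0, 0, 0, 0, 0, 0, 0, 0, 0, 0, 0, 0]

```text
time: 25.95
position: [453.9, -326.7, 103.0]
tcp_rot: [[0.482, 0.876, 0.0], [0.876, -0.482, -0.0], [-0.0, 0.0, -1.0]]
wrist_force: [0.4, -0.4, -1.9]
width: 18.8
gripper_force: 78.1
```

Emit:
apply_moves:
  jaw: [255, 255, 255]
  offset:
    - [0, 0, 0.1]
    - [0, 0, 0.05]
    - [0, 0, 0]
  twist: [0, 0, 0]

```text
time: 26.25
position: [453.9, -326.7, 101.6]
tcp_rot: [[0.482, 0.876, 0.0], [0.876, -0.482, -0.0], [-0.0, 0.0, -1.0]]
wrist_force: [-1.4, 0.3, 4.2]
width: 18.9
gripper_force: 78.8
```

Flange contact felt; release gently and rise.

Emit:
apply_moves:
  jaw: [200, 150, 100, 50, 0, 0, 0, 0, 0, 0, 0, 0, 0, 0, 0]
  offset:
    - [0, 0, 0]
    - [0, 0, 0]
    - [0, 0, 0]
    - [0, 0, 0]
    - [0, 0, 0]
    - [0, 0, 0]
    - [0, 0, -0.5]
    - [0, 0, -1]
    - [0, 0, -2]
    - [0, 0, -3]
    - [0, 0, -3]
    - [0, 0, -3]
    - [0, 0, -2]
    - [0, 0, -1]
    - [0, 0, 0]
  twist: [0, 0, 0, 0, 0, 0, 0, 0, 0, 0, 0, 0, 0, 0, 0]

```text
time: 27.75
position: [454.3, -327.0, 257.8]
tcp_rot: [[0.482, 0.876, 0.002], [0.876, -0.482, -0.002], [-0.0, 0.003, -1.0]]
wrist_force: [-0.3, -0.2, -0.1]
width: 85.2
gripper_force: 0.0
```

```bash
python3 sty.py
python3 - <<'E'
from h import *
p=manip.get_image('scene');b=manip.get_image('side')
cv2.imwrite('pics/e.png',cv2.vconcat([p['img'][60:360,:,::-1],b['img'][60:360,:,::-1]]))
for n in ['stylus','blue_bowl','green_bowl','disc','straightedge']: print(n,[np.round(d['location'],1) for d in manip.mark_of(p,n)[:1]])
E
```

```text
t 27.75 pos [ 454.3 -327.   257.8] F [-0.3 -0.2 -0.1] w 85.2 yawx 61.2 q [-0.68  0.33  1.78 -0.    1.04 -0.18]
[282 210] 1149 [ 61. 129. 145.]
top ((454.1178894042969, -327.9642333984375), (17.86036491394043, 18.605005264282227), 61.148597717285156)
stylus []
rest [([450.7, -324.8, -1.8], 0.73)]
[-9.000e-02 -1.000e-02  1.568e+01]
stylus [array([ 453.8, -328. ,   59.1])]
blue_bowl [array([424. , 345.3,  30.3])]
green_bowl [array([678.6, 325.6,  -1.8])]
disc [array([ 651.8, -352.1,   -2.2])]
straightedge [array([ 627.7, -150.8,   58.9])]
```

View pics/e.png

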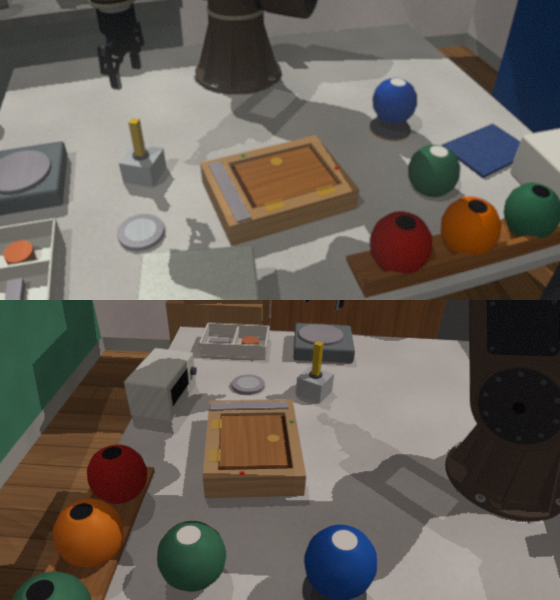

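The stylus stands upright in its rest at (137,150), the lid is shut, and everything else is where it was. Handing the job in.

```bash
python3 -c "
from plant import manip
print(manip.finish_job())"
```

```text
the job is handed in; nothing more can be done
None
```

I shut the lid, ran the stylus tip along the seam from the red dot to the green dot in one pass at about 4 cm/s, stood it back in its rest and let go; the job is handed in, and no verdict was returned.

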